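# Close the glue pot

### The arm

A 6-joint arm with a two-finger parallel gripper is mounted at the origin on the work surface. World frame = base frame: x ahead of the robot, y to its left, z up, the work surface at z = 0. Lengths are in mm, angles in rad, forces in N, time in s.
With the tool pointing down it reaches from about 350 to 775 mm from the base axis. Payload 7.3 kg.
Tool frame: the origin (TCP) lies on the centre line of the jaws, within the pads' length; the fingertips stand 17 mm ahead of it and the grasp point (between the pads) lies 2 mm behind it; z points along the fingers, y is the line along which they close (so a half turn about z gives the same grasp; the last joint's range is limited). The gripper opens to 92 mm and grips with 3 to 60 N. Pads are 19 mm wide; open, the fingers measure 130 mm over their backs; the gripper's body (75 mm by 190 mm) begins 47 mm behind the grasp point.
Start: joints at [-1.326, 0.342, 1.524, -0, 1.275, -0.146], TCP at [200.011, -485.429, 219.741] pointing down, gripper open.
Joint ranges: [-2.53, 2.53], [-0.77, 2.02], [0.04, 2.7], [-1, 4.14], [0.28, 2.66], [-3.11, 3.11]. Speed limits (rad/s): [2.57, 2.57, 3.14, 3.14, 3.14, 3.14].

### API

Orientations are given as [roll, pitch, yaw] about the fixed x, y, z axes, in that order (R = Rz(yaw) Ry(pitch) Rx(roll)).
In Python, from plant import bot gives the robot as it stands. The module is installed in compiled form; this text tells all that it offers.
- The arm moves only by the shell command python3 -m pendant 'ROWS'. ROWS is JSON, a list of rows, each a list of 3 entries, a list of its own where there are three numbers: the shift along the world's x, y, z as a fraction of full scale, then the turn, a rotation vector about the world's x, y, z as a fraction of full scale, then the opening, from -1 (shut) to 1 (fully open), so that 0 is half open. In form: [[[tx, ty, tz], [rx, ry, rz], claw], ...]. A call has exactly 10 rows; each row shifts and turns the commanded pose from where the row before left it; what a row does not reach is not made up. Full scale, the value 1, is 30 mm for a shift and 0.12 rad for a turn. A row lasts 1/12 s, in which the tool goes at most 41.7 mm and 7.16 degrees, less where a joint would pass 70% of its speed; a pose out of reach is approached as far as the arm can. A call with a number of a shift or a turn outside -1 to 1 is refused whole. A call with a gripper value outside its range is refused whole. The fingers move at their own pace and stop on an object; the grip force is fixed at half the most. Time passes only in rows, so rows that do not move let the fingers close, or fill a call up. It gives the time, the measured TCP pose, the force, the opening and the grip force at its end, in the units of the state.
- bot.get_obs(): the state, without advancing time (a new reading comes with each control period).
- bot.capture(name): name is "side" or "top" or "wrist"; returns the picture (480x640x3 uint8, blue, green, red); there is no depth.
- bot.camera_params(name): a dict with "fovy" (degrees; the focal length in pixels is half the picture's height over the tangent of half this angle, whatever the lens; pixels are square), "cx", "cy" (the principal point, pixels), "camera_from_world" (4x4, takes a point from world to camera coordinates). Camera axes: x right, y down, z forward; pixel columns grow to the right and rows downward; lengths in mm; the calibration is good to about 2 mm. A picture is of the moment at which its call begins: read the wrist's pose just before it. camera_params takes no time and is no camera call; for the wrist camera it gives the pose at the moment of the call.
- bot.close_job(): hands the job in; it is judged then, once.
The state is a dict: "time": time; "joint_positions": joint angles; "dq": joint speeds; "tau": joint torques, N m; "tool_pos": TCP position; "tcp_rot": TCP orientation; "contact_force": force on the tool from outside, world axes, zero at the start; "moment": the same for the moment, N m; "grip_width": finger opening in mm; "finger_force": force on a finger pad.
Only numpy, scipy, OpenCV 4.12 (cv2) and the standard library are available. Lean on these libraries where they do the work, as an engineer would, in place of code of your own. Each camera call takes 0.05 s, during which the arm holds its last target. There are 200 camera calls.

### The job

Close the open glue pot. Its lid was stood on edge in the slotted wooden stand among the pattern boards: draw it out, lay it down flat, knob up, on the clear part of the pile of gluing boards and let go, then take it by the knob and set it gently on the pot so that it sits fully home and level. Leave the pot standing where it is, upright, and do not disturb the boards in the stand or the small closed pot.

Things in the scene. Friction and masses are not known exactly. Their poses are not given: they have to be found in the camera images.
- lid: Loose aluminium lid: round flange 124 mm across, 4 mm thick, a black knob over it, a plug under it. Origin: centre of the flange's underside (the seating face). x axis: out through the knob, so up when it lies knob up. At first on edge in a slot of the stand, x about level, pointing to the left (+y) within 35 degrees, leaning up to 6 degrees. 0.17 to 0.32 kg. Its top edge is then 134 mm over the bench.
- knob (a point): Middle of the outer end of the lid's knob, 36 mm from the lid's origin along its x. The knob is a head 30 mm across and 24 mm long on a neck 20 mm across and 8 mm long.
- plug (a point): Middle of the lower end of the lid's plug, 10 mm from the lid's origin along -x. The solid plug tapers from 76 mm across at the flange to 68 mm here. The rim can be pinched 20 mm deep before a finger meets it. Laid flat, the lid rests on the plug, the flange 10 mm clear.
- pot: Open aluminium glue pot, loose, 0.5 to 0.9 kg, 116 mm across, 90 mm high, left or right of the pile. Origin: centre of its underside, z up. A glue brush (lower than 40 mm) lies on the robot's side of it.
- mouth (a point): Centre of the pot's mouth at rim height, 90 mm over the pot's origin. The rim is flat, 16 mm wide, round a mouth 84 mm across: the lid's plug goes in with 4 mm play all round and the flange rests on the rim, the lid's origin then at this point.
- rack: Fixed wooden stand, 190 mm along its x, 130 mm along its y, 30 mm high, on the other side of the pile from the pot. Origin: centre of its underside; x points to the left (+y) within 30 degrees. Three slots along y at x = -60, 0, 60 mm: 6 mm wide, 96 long, 20 deep. The lid stands in one, a board in each other one. An iron weight 41 mm high stands beyond it.
- pile: Fixed pile of stiff gluing boards between pot and stand, 180 mm along its x, 210 mm along its y, top flat and level, 10 to 40 mm high (not shown by this reading: feel or see it). Origin: its centre at bench height; x points away from the robot within 10 degrees. On its +y end, 70 mm from the centre, stands an iron dome weight 68 mm across, 41 high. A mallet lies on its near side, a knife beyond it.
- clear (a point): Middle of the clear part of the pile, 38 mm from the pile's centre towards its -y, but given at bench height: the pile's top is 10 to 40 mm above it.
- board_a: White pattern board, 92 mm wide, 128 high, 5 thick, standing in a slot of the stand, its top 138 mm over the bench. Origin: middle of its lower edge; x is its thickness. Leave it there.
- board_b: Tan pattern board, 92 mm wide, 128 high, 5 thick, standing in another slot of the stand. Origin: middle of its lower edge; x is its thickness. Leave it there.
- small_pot: Smaller closed pot, 88 mm across, 96 mm high over its knob, 115 to 150 mm beyond the open pot. Origin: centre of its underside. Leave it alone.
There are look-alikes about, which are no part of the job. What is shaped like the lid but purple or turquoise is not meant.

How it is judged:
By the outcome, as a careful person would: the job done as asked, in the order asked, and still so for the second after the job is handed in, with the robot touching nothing.
It also fails if it takes over 64 s, if anything falls off the work surface, if the arm or the gripper's body presses on something with over 40 N, if the wrist force passes 120 N, or if a joint passes its speed limit or range.

## Working session

There is one attempt and no reset: what is moved stays moved. The work goes in short steps, Python scripts to look and compute and a shell command to move; the robot and the scene stay as the last step left them, time stands still between calls to the robot, and variables do not carry over. Pictures are saved under pics/ and viewed, at most 10 in all, crops included, and the job is handed in when it is done.

```bash
mkdir -p pics; python3 - <<'E'
from plant import bot
import cv2,numpy as np
o=bot.get_obs();print(o)
for n in("top","side"):
    im=bot.capture(n);p=bot.camera_params(n);cv2.imwrite(f"pics/{n}0.png",im);print(n,p)
E
ls
```

```text
{'time': 0.0, 'joint_positions': array([-1.32596999e+00,  3.42728132e-01,  1.52502170e+00,  1.89022920e-05,
        1.27539051e+00, -1.46000971e-01]), 'dq': array([ 1.06959731e-03, -7.22337869e-04, -1.00287766e-03,  1.45648941e-03,
       -7.01423041e-04, -6.04557047e-05]), 'tau': array([-7.85190005e-04, -4.31247568e+01, -2.44218707e+01,  7.16704270e-02,
        5.58520365e-02, -1.41845526e-04]), 'tool_pos': array([ 199.9240013 , -484.99245032,  219.04052867]), 'tcp_rot': array([-3.14006406e+00, -2.43044832e-04,  3.90821608e-01]), 'contact_force': array([-0.85571352,  0.46649731, -0.04040474]), 'moment': array([-0.02563623, -0.00676643, -0.02340972]), 'finger_force': 0.0, 'grip_width': 91.82179958169702}
top {'fovy': 53.22104718177678, 'cx': 317.3085256492997, 'cy': 239.11774540402806, 'camera_from_world': array([[-2.86212752e-03, -9.99903075e-01,  1.36252848e-02,
        -5.84027825e+01],
       [-9.93953388e-01,  1.34897009e-03, -1.09794550e-01,
         4.46403741e+02],
       [ 1.09765528e-01, -1.38571440e-02, -9.93860910e-01,
         1.17919773e+03],
       [ 0.00000000e+00,  0.00000000e+00,  0.00000000e+00,
         1.00000000e+00]])}
side {'fovy': 42.12308449366769, 'cx': 318.2991750073731, 'cy': 224.72676574612098, 'camera_from_world': array([[-7.61777985e-01, -6.47831345e-01, -2.97496551e-03,
         2.94777248e+02],
       [-4.55599438e-01,  5.38987934e-01, -7.08463944e-01,
         3.00932354e+02],
       [ 4.60568620e-01, -5.38336843e-01, -7.05740739e-01,
         1.13801778e+03],
       [ 0.00000000e+00,  0.00000000e+00,  0.00000000e+00,
         1.00000000e+00]])}
pics
```

View pics/top0.png

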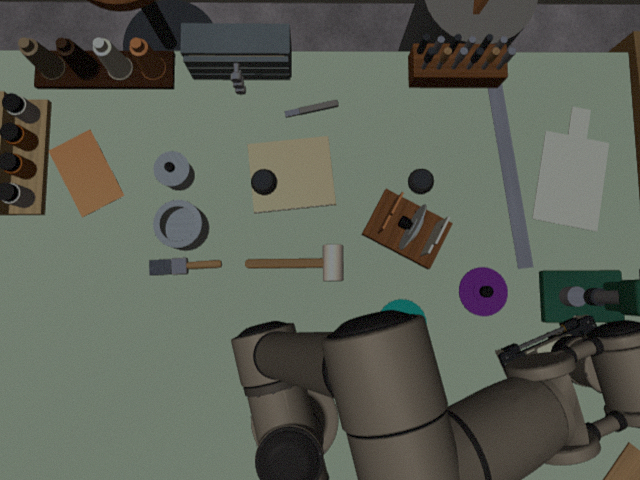

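View pics/side0.png

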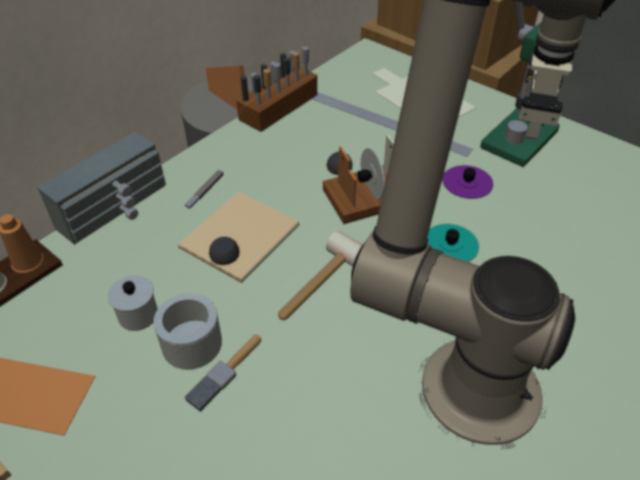

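The top view shows the open pot at about (180,225), the pile at (292,175) with its dome at (263,182), and the stand at (408,228). The aluminium lid is in the middle slot, with its knob at about (405,223). The purple and turquoise lids are decoys. Next I'll enlarge the top view and run masks for the measurements.

```bash
cat > h.py <<'E'
import numpy as np,cv2
from plant import bot
def ray(p,u,v):
    f=240/np.tan(np.radians(p["fovy"])/2);T=p["camera_from_world"];R=T[:3,:3]
    return -R.T@T[:3,3], R.T@np.array([(u-p["cx"])/f,(v-p["cy"])/f,1.])
def onz(p,u,v,z):
    c,d=ray(p,u,v);return (c+d*(z-c[2])/d[2])[:2]
def proj(p,X):
    f=240/np.tan(np.radians(p["fovy"])/2);q=p["camera_from_world"]@np.append(X,1.);return q[:2]/q[2]*f+[p["cx"],p["cy"]]
def tri(rs):
    A=np.zeros((3,3));b=np.zeros(3)
    for c,d in rs:
        d=d/np.linalg.norm(d);M=np.eye(3)-np.outer(d,d);A+=M;b+=M@c
    return np.linalg.solve(A,b)
E
python3 - <<'E'
import cv2,numpy as np
a=cv2.imread("pics/top0.png");b=cv2.imread("pics/side0.png")
A=cv2.resize(a[180:275,350:465],None,fx=3.4,fy=3.4,interpolation=3)
B=cv2.resize(b[130:225,310:425],None,fx=3.4,fy=3.4,interpolation=3)
C=cv2.resize(a[130:255,145:345],None,fx=1.95,fy=1.95,interpolation=3)
D=cv2.resize(b[185:370,100:305],None,fx=1.3,fy=1.3,interpolation=3)
o=np.zeros((600,790,3),np.uint8)
for im,(x,y) in((A,(0,0)),(B,(395,0)),(C,(0,330)),(D,(395,330))): 
    im=im[:600-y];o[y:y+im.shape[0],x:x+im.shape[1]]=im
cv2.imwrite("pics/crop1.png",o)
E
```

```text
(no output)
```

View pics/crop1.png

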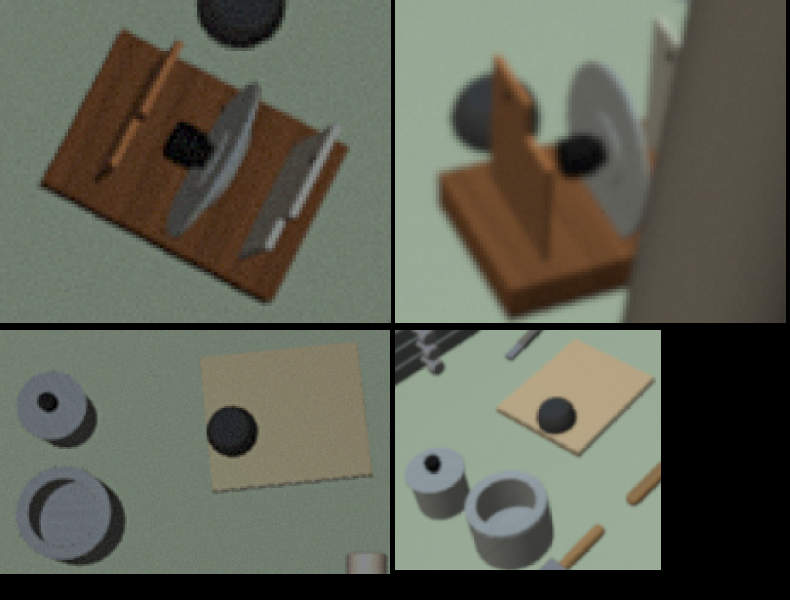

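```bash
python3 - <<'E'
from h import *
T=bot.camera_params("top");S=bot.camera_params("side")
tp=[(248.6,144.4),(327,136.7),(335.3,204.4),(254.2,212.6)];sp=[(179.2,246.5),(238.5,192.7),(300,222.7),(241.5,280.4)]
P=np.array([tri([ray(T,*a),ray(S,*b)]) for a,b in zip(tp,sp)]);print(P.round(1),P.mean(0).round(1))
h=15
Q=np.array([onz(T,*a,h) for a in tp]);c=Q.mean(0)
yx=(Q[0]-Q[1]+Q[3]-Q[2]);yx/=np.linalg.norm(yx);print("pile",c.round(1),"ydir",yx.round(3),"clear",(c-38*yx).round(1),np.linalg.norm(Q[0]-Q[1]),np.linalg.norm(Q[1]-Q[2]))
R=np.array([onz(T,*a,30) for a in[(386.2,188.8),(362.4,234.4),(429.4,268.2),(452,223.5)]]);rc=R.mean(0)
x=R[0]-R[3]+R[1]-R[2];x/=np.linalg.norm(x);print("rack",R.round(1),rc.round(1),"xyaw",np.degrees(np.arctan2(x[1],x[0])))
# lid: knob
a=cv2.imread("pics/top0.png");b=cv2.imread("pics/side0.png")
def dark(im,x0,x1,y0,y1):
    m=(im[y0:y1,x0:x1].max(2)<45).astype(np.uint8);n,l,s,ce=cv2.connectedComponentsWithStats(m);i=1+np.argmax(s[1:,4]);return ce[i]+[x0,y0],s[i]
ka,_=dark(a,393,415,212,232);kb,_=dark(b,352,378,165,185);print("knob",ka,kb,tri([ray(T,*ka),ray(S,*kb)]).round(1))
for q in[(425.9,205),(400.6,249)]: print("lid edge z72",onz(T,*q,72).round(1))
# pot rim
g=cv2.cvtColor(a,cv2.COLOR_BGR2HSV)[190:260,145:215];m=(g[...,1]<45)&(g[...,2]>75)
m=m.astype(np.uint8);n,l,s,ce=cv2.connectedComponentsWithStats(m);i=1+np.argmax(s[1:,4])
cc,_=cv2.findContours((l==i).astype(np.uint8),0,1);(u,v),r=cv2.minEnclosingCircle(cc[0]);e=cv2.fitEllipse(cc[0]);print("pot",u+145,v+190,r,e,onz(T,u+145,v+190,90).round(1),s[i])
E
```

```text
[[ 697.9  118.6   -2.1]
 [ 715.9  -86.5    8.4]
 [ 536.7 -107.5    4.8]
 [ 516.1  101.3    4.1]] [616.6   6.5   3.8]
pile [615.3   6.8] ydir [-0.102  0.995] clear [619.1 -31. ] 203.997750126217 179.45410428679156
rack [[ 573.9 -234.5]
 [ 457.5 -172.5]
 [ 372.4 -338.7]
 [ 484.9 -399.1]] [ 472.2 -286.2] xyaw 62.23598810015145
knob [405.00689655 222.72413793] [364.1640625 175.3515625] [ 479.8 -272.8   71.5]
lid edge z72 [ 524.5 -324.1]
lid edge z72 [ 416.8 -259.8]
pot 179.5 224.5 48.79046630859375 ((34.489990234375, 34.408409118652344), (81.30567169189453, 81.82552337646484), 86.85868835449219) [474.5 268.9] [   0    0   70   70 4338]
```

```bash
python3 -m pendant '[[[0.5,0.35,0.2],[0,0,1],-0.1],[[0.5,0.35,0.2],[0,0,1],-0.1],[[0.5,0.35,0.2],[0,0,1],-0.1],[[0.5,0.35,0.2],[0,0,1],-0.1],[[0.5,0.35,0.2],[0,0,1],-0.1],[[0.5,0.35,0.2],[0,0,1],-0.1],[[0.5,0.35,0.2],[0,0,1],-0.1],[[0.5,0.35,0.2],[0,0,1],-0.1],[[0.5,0.35,0.2],[0,0,1],-0.1],[[0.5,0.35,0.2],[0,0,1],-0.1]]'
python3 -m pendant '[[[0.45,0.3,0],[0,0,0.95],-0.1],[[0.45,0.3,0],[0,0,0.95],-0.1],[[0.45,0.3,0],[0,0,0.95],-0.1],[[0.45,0.3,0],[0,0,0.95],-0.1],[[0.45,0.3,0],[0,0,0.95],-0.1],[[0.45,0.3,0],[0,0,0.95],-0.1],[[0.3,0.2,0],[0,0,0.95],-0.1],[[0.2,0.1,0],[0,0,0.95],-0.1],[[0,0,0],[0,0,0.95],-0.1],[[0,0,0],[0,0,0],-0.1]]'
python3 - <<'E'
from h import *
o=bot.get_obs();p=bot.camera_params("wrist");im=bot.capture("wrist");cv2.imwrite("pics/w1.png",im)
print(o["tool_pos"],o["tcp_rot"],o["joint_positions"],o["grip_width"]);np.save("w1.npy",p,allow_pickle=True)
R=p["camera_from_world"][:3,:3];print(-R.T@p["camera_from_world"][:3,3],R)
E
```

```text
time: 0.93
tool_pos: [350.6, -379.6, 279.7]
tcp_rot: [-3.141, -0.001, 1.597]
contact_force: [0.4, -0.3, 0.3]
grip_width: 41.5
finger_force: 0.0
time: 1.77
tool_pos: [446.2, -317.0, 279.2]
tcp_rot: [3.141, -0.001, 2.622]
contact_force: [0.3, -0.9, -0.1]
grip_width: 41.5
finger_force: 0.0
[ 446.21891349 -316.97003269  279.18218881] [ 3.14130735e+00 -1.08971989e-03  2.62177029e+00] [-7.57689907e-01  3.46353441e-01  1.35298657e+00  2.06655795e-05
  1.44337891e+00 -1.80866636e+00] 41.51806716684116
[ 384.1863677  -281.2957158   444.65087391] [[ 4.96154463e-01  8.68234270e-01  2.68037924e-05]
 [ 8.38574067e-01 -4.79213072e-01  2.59130016e-01]
 [ 2.24998405e-01 -1.28546037e-01 -9.65842448e-01]]
```

View pics/w1.png

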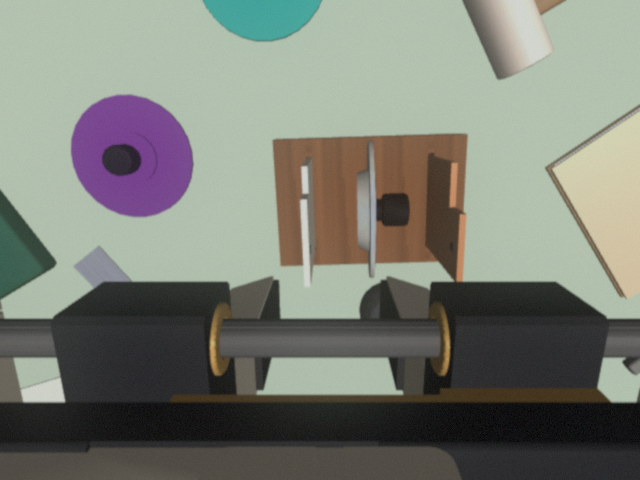

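The wrist view shows the lid nearly edge-on at column 372, rows 143–277, with its knob on the right at (395,210). The boards are at columns 307 and 458.

```bash
python3 - <<'E'
from h import *
p=np.load("w1.npy",allow_pickle=True).item()
c,d1=ray(p,371.5,142.5);_,d2=ray(p,373.5,277.5);d1/=np.linalg.norm(d1);d2/=np.linalg.norm(d2)
b=d1+d2;b/=np.linalg.norm(b);al=np.arccos(d1@d2)/2;C=c+b*62/np.sin(al);n=np.cross(d1,d2);n/=np.linalg.norm(n)
print("ctr",C,"n",n*np.sign(n[1]),np.degrees(np.arctan2(n[1],n[0])))
R=p["camera_from_world"][:3,:3];e=R[0]
im=cv2.imread("pics/w1.png");g=cv2.cvtColor(im,6)
for y in (150,165,180,240,255,270): print(y,g[y,350:390].tolist())
for u,v in((371.5,150),(372,180),(373,250),(373.5,270)): print(onz(p,u,v,100),onz(p,u,v,100)@e[:2])
# boards tops z138
for u,v in((303,190),(309,280),(454,190),(461,275)): q=onz(p,u,v,138);print("board",q, q@e[:2])
print(np.array([446.2,-317])@e[:2])
E
```

```text
ctr [ 470.36337359 -284.23617761   65.6777987 ] n [0.45750682 0.88388014 0.09717723] -117.3666187485829
150 [103, 102, 103, 103, 103, 102, 102, 101, 103, 102, 103, 101, 103, 103, 101, 100, 96, 89, 89, 117, 130, 132, 133, 126, 112, 105, 105, 105, 107, 109, 108, 106, 102, 100, 100, 94, 97, 97, 99, 99]
165 [99, 100, 101, 101, 103, 100, 102, 100, 101, 102, 103, 98, 100, 99, 99, 95, 92, 77, 81, 106, 140, 156, 157, 151, 131, 109, 102, 102, 105, 107, 105, 102, 103, 102, 99, 95, 94, 97, 96, 97]
180 [101, 99, 102, 100, 101, 100, 107, 115, 120, 121, 122, 123, 124, 125, 122, 124, 128, 123, 115, 110, 141, 165, 169, 166, 151, 116, 99, 103, 104, 103, 107, 104, 101, 94, 100, 97, 97, 97, 96, 98]
240 [102, 104, 103, 105, 101, 105, 105, 116, 128, 137, 138, 139, 143, 142, 144, 145, 146, 147, 140, 125, 121, 158, 169, 168, 159, 139, 111, 103, 105, 105, 106, 103, 103, 103, 101, 101, 100, 102, 100, 100]
255 [95, 103, 106, 104, 100, 107, 104, 105, 104, 106, 102, 101, 99, 100, 98, 99, 97, 94, 79, 84, 117, 154, 168, 169, 158, 129, 108, 105, 106, 104, 107, 106, 104, 106, 103, 105, 102, 103, 101, 100]
270 [185, 182, 186, 185, 184, 180, 183, 184, 183, 182, 183, 185, 183, 185, 184, 183, 181, 174, 147, 106, 112, 137, 146, 152, 165, 177, 185, 184, 181, 181, 183, 183, 179, 183, 183, 183, 181, 182, 181, 184]
[ 417.70428877 -260.85475863] -19.2371938079456
[ 439.45770182 -272.06452448] -18.17684370325182
[ 493.46228435 -300.05654765] -15.685862853080607
[ 509.90578882 -308.36717538] -14.74291652001969
board [ 414.42878496 -321.19889055] -73.25519297670812
board [ 478.152764   -353.51877629] -69.69948877231926
board [ 470.20571419 -223.59422813] 39.162492246583156
board [ 533.86163862 -247.59256245] 49.909486982321084
-53.84614216038392
```

```bash
python3 - <<'E'
from h import *
p=np.load("w1.npy",allow_pickle=True).item();print(p["cx"],p["cy"],p["fovy"])
o=bot.get_obs()
from scipy.spatial.transform import Rotation as Ro
R=Ro.from_euler("xyz",o["tcp_rot"]).as_matrix();t=o["tool_pos"]
for w in(-20.75,20.75):
  for z in(17,0,-20):print(w,z,proj(p,t+R@[0,w,z]),proj(p,t+R@[9.5,w,z]),proj(p,t+R@[-9.5,w,z]))
for q in((470.6,-292),(469,-294)):print(proj(p,[*q,72]))
print("rackc",[onz(p,u,v,30) for u,v in((275,138),(466,134),(468,262),(281,266))])
E
```

```text
329.3923296591941 236.98544569036537 60.21958469482762
-20.75 17 [284.25312045 282.9483338 ] [283.82247153 263.78171057] [284.67297464 301.63452305]
-20.75 0 [280.08534431 297.44803506] [279.55588489 276.6948383 ] [280.60032638 317.63376423]
-20.75 -20 [274.07954082 318.34223703] [273.38987099 295.35671771] [274.74809558 340.62402663]
20.75 17 [372.48683347 283.56059747] [373.19020456 264.40872885] [371.80108703 302.23257011]
20.75 0 [376.44532375 298.11105931] [377.26999131 277.37533138] [375.64319698 318.28001397]
20.75 -20 [382.14908944 319.07673537] [383.16556068 296.11295408] [381.16372538 341.33775325]
[365.88308124 216.36412704]
[363.1417945  215.94180741]
rackc [array([ 367.73570567, -332.94998319]), array([ 456.66684334, -169.69966199]), array([ 577.00948322, -223.13533427]), array([ 482.97215496, -396.66055817])]
```

```bash
python3 -m pendant '[[[0.09,0.1,-0.45],[0.09,-0.045,0.045],-0.1],[[0.09,0.1,-0.45],[0.09,-0.045,0.045],-0.1],[[0.09,0.1,-0.45],[0.09,-0.045,0.045],-0.1],[[0.09,0.1,-0.45],[0.09,-0.045,0.045],-0.1],[[0.09,0.1,-0.45],[0.09,-0.045,0.045],-0.1],[[0.09,0.1,-0.45],[0.09,-0.045,0.045],-0.1],[[0.09,0.1,-0.45],[0.09,-0.045,0.045],-0.1],[[0.09,0.1,-0.45],[0.09,-0.045,0.045],-0.1],[[0,0,0],[0,0,0],-0.1],[[0,0,0],[0,0,0],-0.1]]'
python3 - <<'E'
from h import *
p=bot.camera_params("wrist");im=bot.capture("wrist");cv2.imwrite("pics/w2.png",im)
np.save("w2.npy",p,allow_pickle=True);print(proj(p,[467.5,-293,134]))
E
```

```text
time: 2.65
tool_pos: [467.1, -293.5, 171.3]
tcp_rot: [3.045, -0.006, 2.657]
contact_force: [0.4, -0.4, 1.4]
grip_width: 41.5
finger_force: 0.0
[323.05278374 269.69232437]
```

View pics/w2.png

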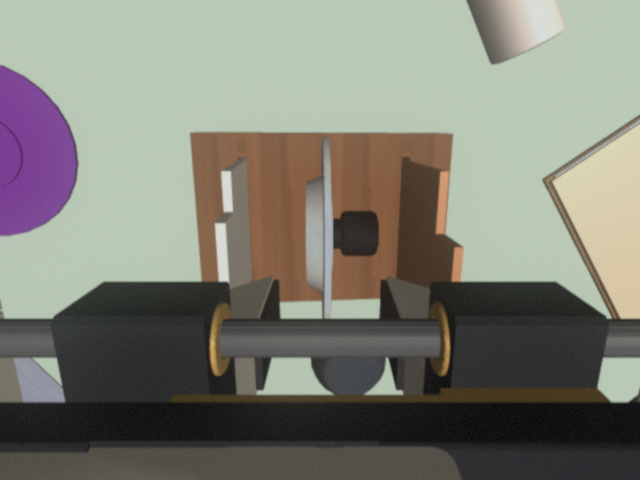

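The lid edge is at columns 325–330, between the fingers at 278 and 386, and the boards are clear. I'll narrow the opening, go down and grip.

```bash
python3 -m pendant '[[[0,0,0],[0,0,0],-0.35],[[0,0,-0.2],[0,0,0],-0.35],[[0,0,-0.3],[0,0,0],-0.35],[[0,0,-0.3],[0,0,0],-0.35],[[0,0,-0.3],[0,0,0],-0.35],[[0,0,-0.2],[0,0,0],-0.35],[[0,0,0],[0,0,0],-0.35],[[0,0,0],[0,0,0],-0.35],[[0,0,0],[0,0,0],-0.35],[[0,0,0],[0,0,0],-0.35]]'
python3 -m pendant '[[[0,0,0],[0,0,0],-0.6],[[0,0,0],[0,0,0],-0.8],[[0,0,0],[0,0,0],-1],[[0,0,0],[0,0,0],-1],[[0,0,0],[0,0,0],-1],[[0,0,0],[0,0,0],-1],[[0,0,0],[0,0,0],-1],[[0,0,0],[0,0,0],-1],[[0,0,0],[0,0,0],-1],[[0,0,0],[0,0,0],-1]]'
```

```text
time: 3.53
tool_pos: [467.8, -293.6, 133.1]
tcp_rot: [3.045, -0.003, 2.66]
contact_force: [0.1, 0.3, 0.2]
grip_width: 29.8
finger_force: 0.0
time: 4.37
tool_pos: [467.6, -293.4, 132.7]
tcp_rot: [3.045, -0.004, 2.66]
contact_force: [-0.4, -0.3, -0.6]
grip_width: 0.3
finger_force: 0.0
```

```bash
python3 - <<'E'
from h import *
im=bot.capture("wrist");b=bot.capture("top");s=bot.capture("side")
cv2.imwrite("pics/w3.png",im);cv2.imwrite("pics/t3.png",b);cv2.imwrite("pics/s3.png",s)
o=np.zeros((600,800,3),np.uint8);o[:300,:400]=cv2.resize(im,(400,300),interpolation=3)
o[:300,400:]=cv2.resize(b[150:300,330:530],(400,300),interpolation=2);o[300:,:400]=cv2.resize(s[80:230,280:480],(400,300),interpolation=2)
cv2.imwrite("pics/c3.png",o)
E
```

```text
(no output)
```

View pics/c3.png

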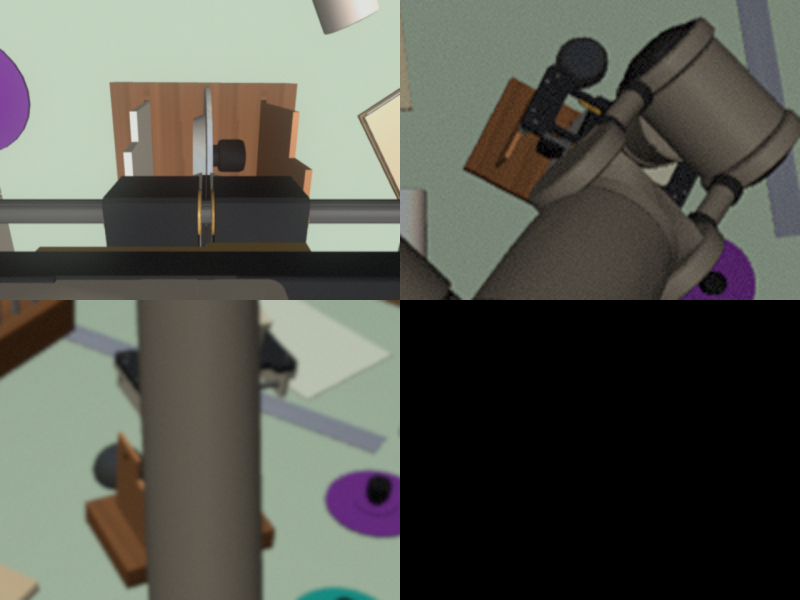

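The gripper shut on nothing, while the lid still stands undisturbed. I'll zoom in on the fingers to see how they sit relative to the rim.

```bash
python3 - <<'E'
import cv2,numpy as np
a=cv2.imread("pics/w2.png")[240:340,200:460];b=cv2.imread("pics/w3.png")[240:340,200:460]
o=np.vstack([cv2.resize(np.clip(i.astype(float)*1.6,0,255).astype(np.uint8),None,fx=3,fy=3,interpolation=2) for i in(a,b)]);cv2.imwrite("pics/c4.png",o)
from h import *
from scipy.spatial.transform import Rotation as Ro
o=bot.get_obs();p=bot.camera_params("wrist");R=Ro.from_euler("xyz",o["tcp_rot"]).as_matrix();t=o["tool_pos"]
print("now tip",[proj(p,t+R@[x,0,17]) for x in(9.5,-9.5)],"toolx",R[:,0],"rimtop",proj(p,[467.6,-293.4,134]))
E
```

```text
now tip [array([328.78199914, 264.21766953]), array([328.77308008, 302.03770826])] toolx [-0.88633548  0.46302796  0.00381204] rimtop [329.04552058 299.03013922]
```

View pics/c4.png

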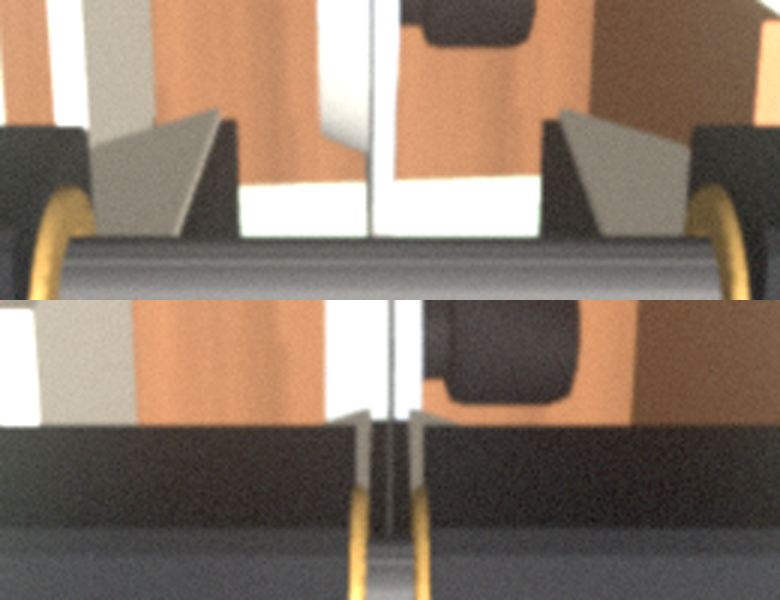

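The black pads end at about row 280, where tips 17 mm ahead of the TCP should show at 264. So the real tips sit some 20 mm higher than expected and shut just above the rim. I'll open, go down 15 mm and try again, using the grip width as the check.

```bash
python3 -m pendant '[[[0,0,0],[0,0,0],-0.35],[[0,0,0],[0,0,0],-0.35],[[0,0,0],[0,0,0],-0.35],[[0,0,0],[0,0,0],-0.35],[[0,0,-0.15],[0,0,0],-0.35],[[0,0,-0.15],[0,0,0],-0.35],[[0,0,-0.1],[0,0,0],-0.35],[[0,0,-0.1],[0,0,0],-0.35],[[0,0,0],[0,0,0],-0.35],[[0,0,0],[0,0,0],-0.35]]'
python3 -m pendant '[[[0,0,0],[0,0,0],-0.6],[[0,0,0],[0,0,0],-0.8],[[0,0,0],[0,0,0],-1],[[0,0,0],[0,0,0],-1],[[0,0,0],[0,0,0],-1],[[0,0,0],[0,0,0],-1],[[0,0,0],[0,0,0],-1],[[0,0,0],[0,0,0],-1],[[0,0,0],[0,0,0],-1],[[0,0,0],[0,0,0],-1]]'
```

```text
time: 5.35
tool_pos: [467.5, -293.3, 117.4]
tcp_rot: [3.045, -0.004, 2.66]
contact_force: [0.9, 0.6, 0.2]
grip_width: 30.2
finger_force: 0.0
time: 6.18
tool_pos: [467.7, -293.5, 117.8]
tcp_rot: [3.045, -0.004, 2.66]
contact_force: [-0.2, 0.5, 2.2]
grip_width: 3.9
finger_force: 30.0
```

```bash
python3 -m pendant '[[[0,0,0],[0,0,0],-0.6],[[0,0,0],[0,0,0],-0.6],[[0,0,0],[0,0,0],-0.6],[[0,0,-0.09],[0,0,0],-0.6],[[0,0,-0.09],[0,0,0],-0.6],[[0,0,0],[0,0,0],-1],[[0,0,0],[0,0,0],-1],[[0,0,0],[0,0,0],-1],[[0,0,0],[0,0,0],-1],[[0,0,0],[0,0,0],-1]]'
python3 -m pendant '[[[0,0,0.1],[0,0,0],-1],[[-0.02,-0.04,0.4],[0,0,0],-1],[[-0.02,-0.04,0.5],[0,0,0],-1],[[0,0,0.6],[0,0,0],-1],[[0,0,0.8],[0,0,0],-1],[[0,0,0.8],[0,0,0],-1],[[0,0,0.8],[0,0,0],-1],[[0,0,0.5],[0,0,0],-1],[[0,0,0.2],[0,0,0],-1],[[0,0,0],[0,0,0],-1]]'
```

```text
time: 7.02
tool_pos: [467.6, -293.2, 112.3]
tcp_rot: [3.045, -0.004, 2.66]
contact_force: [0.6, 1.2, -1.1]
grip_width: 4.1
finger_force: 30.0
time: 7.85
tool_pos: [466.7, -296.3, 254.6]
tcp_rot: [3.046, -0.001, 2.66]
contact_force: [-0.2, -0.2, -2.7]
grip_width: 3.8
finger_force: 30.0
```

Gripped and lifted. The 2.7 N pull matches the lid's weight. Next I carry it toward the pile, turning and tilting it knob up.

```bash
python3 -m pendant '[[[0.1,0.2,0.5],[0,0,-0.2],-1],[[0.3,0.6,0.5],[0,0,-0.4],-1],[[0.4,0.8,0.3],[0,0,-0.5],-1],[[0.5,1,0.2],[0,0,-0.6],-1],[[0.5,1,0],[0,0,-0.6],-1],[[0.5,1,0],[0,0,-0.6],-1],[[0.5,1,0],[0,0,-0.6],-1],[[0.5,1,0],[0,0,-0.6],-1],[[0.4,0.8,0],[0,0,-0.5],-1],[[0.2,0.4,0],[0,0,-0.2],-1]]'
python3 -m pendant '[[[0,0,0],[0.2,-0.35,0],-1],[[0,0,0],[0.35,-0.6,0],-1],[[0,0,0],[0.35,-0.6,0],-1],[[0,0,0],[0.35,-0.6,0],-1],[[0,0,0],[0.35,-0.6,0],-1],[[0,0,0],[0.35,-0.6,0],-1],[[0,0,0],[0.35,-0.6,0],-1],[[0,0,0],[0.35,-0.6,0],-1],[[0,0,0],[0.35,-0.6,0],-1],[[0,0,0],[0.2,-0.3,0],-1]]'
python3 - <<'E'
from h import *
from scipy.spatial.transform import Rotation as Ro
o=bot.get_obs();R=Ro.from_euler("xyz",o["tcp_rot"]).as_matrix();print(o["joint_positions"].round(3).tolist(),R.round(3).tolist())
b=bot.capture("side");cv2.imwrite("pics/s5.png",b);cv2.imwrite("pics/t5.png",bot.capture("top"))
E
```

```text
time: 8.68
tool_pos: [583.7, -58.4, 296.3]
tcp_rot: [3.047, -0.007, 2.084]
contact_force: [-0.1, -0.5, -2.7]
grip_width: 3.7
finger_force: 30.0
time: 9.52
tool_pos: [581.7, -62.0, 295.5]
tcp_rot: [2.286, -0.019, 2.088]
contact_force: [-0.5, -0.3, -2.5]
grip_width: 3.6
finger_force: 30.0
[-0.652, 0.178, 1.859, 0.991, 0.991, -1.69] [[-0.495, 0.577, 0.65], [0.869, 0.312, 0.384], [0.019, 0.755, -0.656]]
```

```bash
python3 -m pendant '[[[0.09,0.06,-0.3],[0,0,0],-1],[[0.09,0.06,-0.6],[0,0,0],-1],[[0.09,0.06,-0.7],[0,0,0],-1],[[0.09,0.06,-0.7],[0,0,0],-1],[[0.09,0.06,-0.7],[0,0,0],-1],[[0.09,0.06,-0.7],[0,0,0],-1],[[0.09,0.06,-0.7],[0,0,0],-1],[[0.09,0.06,-0.5],[0,0,0],-1],[[0.09,0.06,-0.4],[0,0,0],-1],[[0,0,-0.2],[0,0,0],-1]]'
python3 -m pendant '[[[0,0,-0.2],[0,0,0],-1],[[0,0,-0.2],[0,0,0],-1],[[0,0,-0.2],[0,0,0],-1],[[0,0,-0.1],[0,0,0],-1],[[0,0,-0.1],[0,0,0],-1],[[0,0,-0.1],[0,0,0],-1],[[0,0,-0.1],[0,0,0],-1],[[0,0,0],[0,0,0],-1],[[0,0,0],[0,0,0],-1],[[0,0,0],[0,0,0],-1]]'
```

```text
time: 10.45
tool_pos: [607.7, -44.5, 130.8]
tcp_rot: [2.29, -0.017, 2.092]
contact_force: [-0.5, 0.3, -2.5]
grip_width: 3.5
finger_force: 30.0
time: 11.28
tool_pos: [607.8, -45.7, 103.5]
tcp_rot: [2.286, -0.015, 2.091]
contact_force: [-0.1, 1.3, -2.2]
grip_width: 3.8
finger_force: 30.0
```

```bash
python3 -m pendant '[[[0,0,-0.06],[0,0,0],-1],[[0,0,-0.06],[0,0,0],-1],[[0,0,-0.06],[0,0,0],-1],[[0,0,-0.06],[0,0,0],-1],[[0,0,-0.06],[0,0,0],-1],[[0,0,-0.06],[0,0,0],-1],[[0,0,-0.06],[0,0,0],-1],[[0,0,-0.06],[0,0,0],-1],[[0,0,0],[0,0,0],-1],[[0,0,0],[0,0,0],-1]]'
```

```text
time: 12.12
tool_pos: [607.7, -45.6, 88.8]
tcp_rot: [2.287, -0.015, 2.091]
contact_force: [-0.6, -0.8, -2.3]
grip_width: 3.4
finger_force: 30.0
```

```bash
python3 -m pendant '[[[0,0,-0.06],[0,0,0],-1],[[0,0,-0.06],[0,0,0],-1],[[0,0,-0.06],[0,0,0],-1],[[0,0,-0.06],[0,0,0],-1],[[0,0,0],[0,0,0],-1],[[0,0,0],[0,0,0],-1],[[0,0,0],[0,0,0],-1],[[0,0,0],[0,0,0],-1],[[0,0,0],[0,0,0],-1],[[0,0,0],[0,0,0],-1]]'
```

```text
time: 12.95
tool_pos: [607.7, -45.6, 81.8]
tcp_rot: [2.287, -0.015, 2.091]
contact_force: [0.3, -0.2, -2.4]
grip_width: 3.8
finger_force: 30.0
```

```bash
python3 -m pendant '[[[0,0,-0.05],[0,0,0],-1],[[0,0,-0.05],[0,0,0],-1],[[0,0,-0.05],[0,0,0],-1],[[0,0,0],[0,0,0],-1],[[0,0,0],[0,0,0],-1],[[0,0,0],[0,0,0],-1],[[0,0,0],[0,0,0],-1],[[0,0,0],[0,0,0],-1],[[0,0,0],[0,0,0],-1],[[0,0,0],[0,0,0],-1]]'
```

```text
time: 13.78
tool_pos: [607.8, -45.7, 77.3]
tcp_rot: [2.286, -0.015, 2.091]
contact_force: [-1.7, -1.6, 3.0]
grip_width: 3.8
finger_force: 30.2
```

```bash
python3 -m pendant '[[[0,0,-0.05],[0,0,0],-1],[[0,0,-0.05],[0,0,0],-1],[[0,0,-0.05],[0,0,0],-1],[[0,0,0],[0,0,0],-1],[[0,0,0],[0,0,0],-1],[[0,0,0],[0,0,0],-1],[[0,0,0],[0,0,0],-1],[[0,0,0],[0,0,0],-1],[[0,0,0],[0,0,0],-1],[[0,0,0],[0,0,0],-1]]'; python3 - <<'E'
from h import *
w=bot.capture("wrist");s=bot.capture("side");cv2.imwrite("pics/s6.png",s);cv2.imwrite("pics/w6.png",w)
o=np.zeros((600,800,3),np.uint8);o[:300,:400]=cv2.resize(w,(400,300));o[:,400:]=cv2.resize(s[160:310,150:250],(400,600),interpolation=2);o[300:,:400]=cv2.resize(s[120:360,100:420],(400,300))
cv2.imwrite("pics/c6.png",o)
E
```

```text
time: 14.62
tool_pos: [607.7, -45.6, 72.8]
tcp_rot: [2.287, -0.015, 2.091]
contact_force: [-2.2, -2.4, 4.9]
grip_width: 4.2
finger_force: 30.7
```

View pics/c6.png

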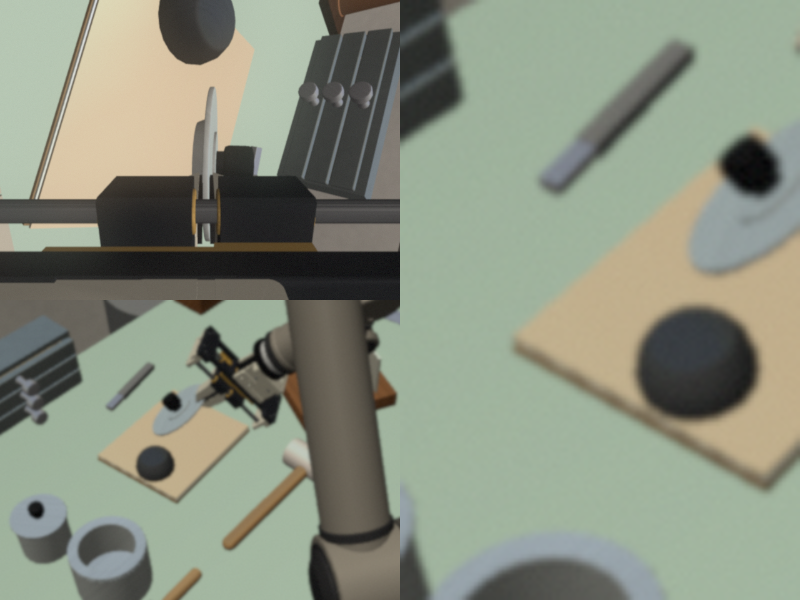

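The lid's lower edge rests on the pile, clear of the dome, knob side up. Contact at TCP z≈78 puts the pile top at about 12 mm. I'll tilt it a bit flatter, then open partway.

```bash
python3 -m pendant '[[[-0.05,-0.03,-0.03],[0.12,-0.2,0],-1],[[-0.05,-0.03,-0.03],[0.12,-0.2,0],-1],[[-0.05,-0.03,-0.03],[0.12,-0.2,0],-1],[[-0.05,-0.03,-0.03],[0.12,-0.2,0],-1],[[-0.05,-0.03,-0.03],[0.12,-0.2,0],-1],[[0,0,0],[0,0,0],-1],[[0,0,0],[0,0,0],-1],[[0,0,0],[0,0,0],-1],[[0,0,0],[0,0,0],-1],[[0,0,0],[0,0,0],-1]]'
```

```text
time: 15.55
tool_pos: [600.3, -49.9, 68.4]
tcp_rot: [2.147, -0.017, 2.094]
contact_force: [0.5, -0.8, -0.1]
grip_width: 3.6
finger_force: 30.0
```

```bash
python3 -m pendant '[[[0,0,0],[0,0,0],-0.85],[[0,0,0],[0,0,0],-0.75],[[0,0,0],[0,0,0],-0.65],[[0,0,0],[0,0,0],-0.55],[[0,0,0],[0,0,0],-0.45],[[0,0,0],[0,0,0],-0.35],[[0,0,0],[0,0,0],-0.25],[[0,0,0],[0,0,0],-0.15],[[0,0,0],[0,0,0],-0.15],[[0,0,0],[0,0,0],-0.15]]'
python3 -m pendant '[[[-0.1,-0.06,0.08],[0,0,0],-0.15],[[-0.24,-0.14,0.18],[0,0,0],-0.15],[[-0.24,-0.14,0.18],[0,0,0],-0.15],[[-0.24,-0.14,0.18],[0,0,0],-0.15],[[-0.24,-0.14,0.18],[0,0,0],-0.15],[[-0.36,-0.21,0.27],[0,0,0],-0.15],[[-0.48,-0.28,0.36],[0,0,0],-0.15],[[-0.48,-0.28,0.36],[0,0,0],-0.15],[[-0.36,-0.21,0.4],[0,0,0],-0.15],[[-0.1,-0.1,0.4],[0,0,0],-0.15]]'
python3 - <<'E'
from h import *
s=bot.capture("side");t=bot.capture("top");cv2.imwrite("pics/s7.png",s);cv2.imwrite("pics/t7.png",t)
o=np.zeros((300,800,3),np.uint8);o[:,:400]=cv2.resize(s[120:360,100:420],(400,300));o[:,400:]=cv2.resize(t[110:290,160:400],(400,300),interpolation=2)
cv2.imwrite("pics/c7.png",o)
E
```

```text
time: 16.38
tool_pos: [600.2, -50.1, 68.3]
tcp_rot: [2.147, -0.018, 2.093]
contact_force: [0.2, -0.5, -1.7]
grip_width: 38.8
finger_force: 0.5
time: 17.22
tool_pos: [513.3, -102.2, 146.7]
tcp_rot: [2.147, -0.018, 2.091]
contact_force: [0.9, -0.5, 1.4]
grip_width: 39.0
finger_force: 0.0
```

View pics/c7.png

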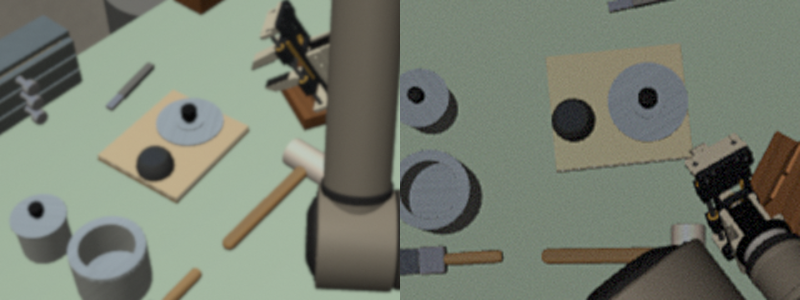

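The lid lies flat on the pile, knob up and clear of the dome. I measure lid and pot in the top view and bring the tool upright for a wrist look.

```bash
python3 -m pendant '[[[0.2,0,0.4],[-0.415,0.72,0],0],[[0.3,0.05,0.3],[-0.415,0.72,0],0],[[0.45,0.1,0.3],[-0.415,0.72,0],0],[[0.45,0.1,0.2],[-0.415,0.72,0],0],[[0.5,0.1,0.2],[-0.415,0.72,0],0],[[0.5,0.1,0.2],[-0.415,0.72,0],0],[[0.5,0.1,0.2],[-0.415,0.72,0],0],[[0.5,0.1,0.2],[-0.415,0.72,0],0],[[0.5,0.1,0.1],[-0.415,0.72,0],0],[[0.5,0.1,0],[-0.415,0.72,0],0]]'
python3 - <<'E'
from h import *
T=bot.camera_params("top");t=cv2.imread("pics/t7.png");g=cv2.GaussianBlur(cv2.cvtColor(t,6),(3,3),0)
for nm,(x0,x1,y0,y1),r0,r1,z in(("lid",(270,350,130,215),22,30,24),("pot",(145,215,190,260),20,28,90),("mouth",(150,210,195,255),14,20,90)):
    c=cv2.HoughCircles(cv2.resize(g[y0:y1,x0:x1],None,fx=4,fy=4,interpolation=2),cv2.HOUGH_GRADIENT,1,40,param1=80,param2=15,minRadius=4*r0,maxRadius=4*r1)
    for q in c[0][:3]: print(nm,(q/4+[x0-.375,y0-.375,0]).round(1),onz(T,q[0]/4+x0-.375,q[1]/4+y0-.375,z).round(1))
m=(t[150:185,295:325].max(2)<45).astype(np.uint8);n,l,s,ce=cv2.connectedComponentsWithStats(m);i=1+np.argmax(s[1:,4]);print("knob",ce[i]+[295,150],s[i],onz(T,*(ce[i]+[295,150]),52))
print(bot.get_obs()["joint_positions"].round(2))
E
```

```text
time: 18.15
tool_pos: [629.3, -75.5, 197.0]
tcp_rot: [3.02, -0.029, 2.083]
contact_force: [0.4, -0.4, -0.1]
grip_width: 45.9
finger_force: 0.0Traceback (most recent call last):
  File "<stdin>", line 5, in <module>
TypeError: 'NoneType' object is not subscriptable
```

```bash
cat > m.py <<'E'
from h import *
from scipy.spatial.transform import Rotation as Ro
def circ(g,box,r0,r1,n=2,par=10,dark=None):
    x0,x1,y0,y1=box;c=cv2.HoughCircles(cv2.resize(cv2.GaussianBlur(g[y0:y1,x0:x1],(3,3),0),None,fx=4,fy=4,interpolation=2),cv2.HOUGH_GRADIENT,1,20,param1=40,param2=par,minRadius=4*r0,maxRadius=4*r1)
    return [] if c is None else [q/4+[x0-.375,y0-.375,0] for q in c[0][:n]]
def blob(t,box,th=45):
    x0,x1,y0,y1=box;m=(t[y0:y1,x0:x1].max(2)<th).astype(np.uint8);n,l,s,ce=cv2.connectedComponentsWithStats(m);i=1+np.argmax(s[1:,4]);return ce[i]+[x0,y0],s[i]
E
python3 - <<'E'
from m import *
T=bot.camera_params("top");t=cv2.imread("pics/t7.png");g=cv2.cvtColor(t,6)
for nm,b,r0,r1,z in(("lid",(270,350,130,215),20,30,24),("pot",(145,215,190,260),20,28,90),("mouth",(150,210,195,255),14,20,90)):
    for q in circ(g,b,r0,r1): print(nm,q.round(1),onz(T,q[0],q[1],z).round(1))
k,s=blob(t,(295,325,150,185));print("knob",k,s,onz(T,*k,52))
o=bot.get_obs();p=bot.camera_params("wrist");w=bot.capture("wrist");cv2.imwrite("pics/w8.png",w);np.save("w8.npy",p,allow_pickle=True)
R=Ro.from_euler("xyz",o["tcp_rot"]);print("fix",((Ro.from_euler("xyz",[np.pi,0,2.083])*R.inv()).as_rotvec()/.12).round(2),o["joint_positions"].round(2))
print(proj(p,[623,-35,24]),proj(p,[623,-35,58]))
E
```

```text
pot [186.5 228.2  21.7] [465.5 252.1]
pot [180.8 223.2  21.1] [477.5 266. ]
mouth [177.5 223.8  17.9] [476.3 273.7]
mouth [182.5 226.8  17.6] [469.1 261.6]
knob [308.08490566 168.33018868] [  8  13  11  12 106] [621.16040757 -36.44390933]
fix [-0.71  0.76  0.01] [-0.3   0.51  1.32  0.11  1.25 -0.84]
[321.95060636 173.97454948] [326.71074647 177.79414369]
```

View pics/w8.png

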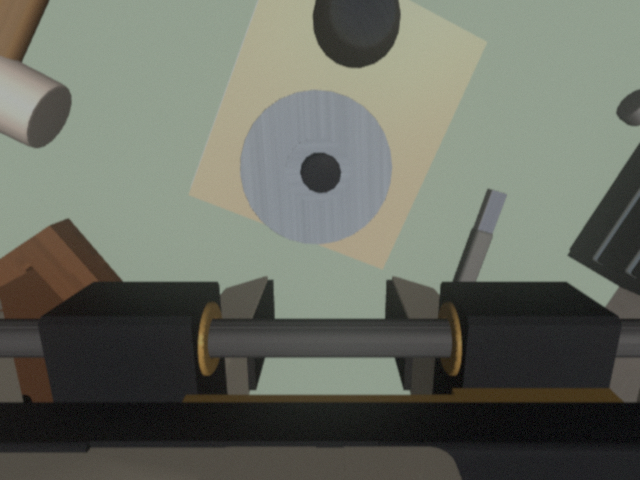

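The wrist view shows the lid flat, with its flange centred at about (316,167) and its knob at (320,172).

```bash
python3 - <<'E'
from m import *
p=np.load("w8.npy",allow_pickle=True).item();w=cv2.imread("pics/w8.png");g=cv2.cvtColor(w,6)
k,s=blob(w,(295,345,148,197),50);print("knob",k,s,onz(p,*k,56))
for q in circ(g,(220,410,75,260),70,82): print("flange",q.round(1),onz(p,q[0],q[1],26).round(1))
b=w[...,0].astype(int)-w[...,2];m=(b>5).astype(np.uint8);m[:70]=0;m[262:]=0;m[:,:225]=0;m[:,405:]=0
n,l,s,ce=cv2.connectedComponentsWithStats(m);i=1+np.argmax(s[1:,4]);cc,_=cv2.findContours((l==i).astype(np.uint8),0,1);c=max(cc,key=len);e=cv2.fitEllipse(cv2.convexHull(c));print("ell",e,onz(p,*e[0],26))
# pot in top image: fit ellipse to rim mask (bluish)
T=bot.camera_params("top");t=cv2.imread("pics/t7.png").astype(int)[190:262,145:220];m=((t[...,0]-t[...,1]>3)&(t.max(2)>80)).astype(np.uint8);n,l,s,ce=cv2.connectedComponentsWithStats(m);i=1+np.argmax(s[1:,4]);cc,_=cv2.findContours((l==i).astype(np.uint8),0,1);c=max(cc,key=len);e=cv2.fitEllipse(cv2.convexHull(c));u=np.array(e[0])+[145,190];print("pot",s[i],e,u,onz(T,*u,90))
E
```

```text
knob [304.57142857 165.4       ] [ 7  9  9 19 35] [604.55110598 -34.96155191]
ell ((315.43597412109375, 166.8322296142578), (149.83372497558594, 152.64268493652344), 8.380256652832031) [615.32574026 -32.47940707]
pot [   8   10   49   48 1453] ((32.18714141845703, 33.43806457519531), (46.58211135864258, 48.16991424560547), 67.72337341308594) [177.18714142 223.43806458] [477.03470402 274.43905978]
```

```bash
python3 -m pendant '[[[-0.05,0.17,-0.3],[-0.09,0.095,0],0.3],[[-0.05,0.17,-0.5],[-0.09,0.095,0],0.3],[[-0.05,0.17,-0.6],[-0.09,0.095,0],0.3],[[-0.05,0.17,-0.6],[-0.09,0.095,0],0.3],[[-0.05,0.17,-0.5],[-0.09,0.095,0],0.3],[[-0.05,0.17,-0.3],[-0.09,0.095,0],0.3],[[-0.05,0.17,-0.2],[-0.09,0.095,0],0.3],[[-0.05,0.17,-0.2],[-0.09,0.095,0],0.3],[[0,0,0],[0,0,0],0.3],[[0,0,0],[0,0,0],0.3]]'
python3 - <<'E'
from m import *
w=bot.capture("wrist");cv2.imwrite("pics/w9.png",w);p=bot.camera_params("wrist")
# dark profile of knob between fingers just in numbers
g=cv2.cvtColor(w,6)
for y in range(200,300,12): print(y,g[y,240:410:6].tolist())
print(proj(p,[618,-34.5,58]))
E
```

```text
time: 19.03
tool_pos: [616.8, -34.3, 99.9]
tcp_rot: [3.138, -0.002, 2.083]
contact_force: [-0.0, 0.4, -0.2]
grip_width: 60.0
finger_force: 0.0
200 [144, 138, 137, 138, 139, 137, 137, 138, 134, 137, 139, 136, 140, 138, 137, 135, 136, 138, 135, 142, 137, 134, 134, 141, 135, 139, 144, 138, 139]
212 [141, 139, 137, 137, 140, 137, 137, 137, 137, 137, 139, 137, 116, 132, 134, 132, 132, 134, 132, 124, 137, 137, 135, 140, 138, 138, 140, 136, 139]
224 [141, 137, 135, 136, 139, 139, 134, 136, 138, 137, 136, 138, 138, 136, 138, 135, 134, 138, 134, 136, 132, 136, 134, 142, 139, 139, 141, 140, 140]
236 [145, 137, 136, 137, 139, 138, 135, 136, 137, 135, 135, 136, 136, 50, 40, 41, 42, 45, 63, 137, 137, 137, 138, 139, 138, 140, 138, 137, 139]
248 [140, 136, 135, 136, 142, 137, 138, 139, 140, 138, 139, 138, 43, 43, 48, 46, 49, 48, 52, 40, 141, 138, 139, 138, 141, 138, 140, 136, 138]
260 [140, 140, 140, 131, 141, 138, 138, 137, 137, 140, 140, 82, 47, 45, 42, 44, 43, 44, 40, 43, 95, 138, 138, 134, 138, 136, 140, 138, 138]
272 [139, 138, 137, 134, 136, 136, 135, 133, 136, 136, 139, 128, 40, 44, 43, 43, 45, 45, 38, 41, 132, 135, 134, 135, 136, 138, 141, 134, 137]
284 [83, 81, 40, 132, 133, 136, 135, 135, 135, 133, 139, 139, 135, 47, 41, 43, 39, 40, 54, 136, 135, 134, 137, 136, 135, 139, 139, 120, 38]
296 [77, 36, 40, 122, 136, 134, 137, 134, 134, 134, 140, 136, 130, 130, 137, 136, 133, 137, 135, 138, 135, 132, 136, 138, 137, 140, 136, 85, 35]
[332.35476483 266.00793134]
```

```bash
python3 -m pendant '[[[0,0,-0.3],[0,0,0],0.3],[[0,0,-0.4],[0,0,0],0.3],[[0,0,-0.4],[0,0,0],0.3],[[0,0,-0.3],[0,0,0],0.3],[[0,0,-0.2],[0,0,0],0.3],[[0,0,-0.2],[0,0,0],0.3],[[0,0,-0.15],[0,0,0],0.3],[[0,0,-0.1],[0,0,0],0.3],[[0,0,-0.05],[0,0,0],0.3],[[0,0,0],[0,0,0],0.3]]'
python3 -m pendant '[[[0,0,0],[0,0,0],0],[[0,0,0],[0,0,0],-0.2],[[0,0,0],[0,0,0],-0.3],[[0,0,0],[0,0,0],-0.4],[[0,0,0],[0,0,0],-1],[[0,0,0],[0,0,0],-1],[[0,0,0],[0,0,0],-1],[[0,0,0],[0,0,0],-1],[[0,0,0],[0,0,0],-1],[[0,0,0],[0,0,0],-1]]'
```

```text
time: 19.92
tool_pos: [616.5, -34.8, 36.5]
tcp_rot: [3.138, -0.002, 2.082]
contact_force: [0.4, -0.0, 0.0]
grip_width: 59.5
finger_force: 0.0
time: 20.75
tool_pos: [616.9, -34.7, 36.9]
tcp_rot: [3.137, -0.001, 2.081]
contact_force: [1.8, 1.1, 0.6]
grip_width: 29.2
finger_force: 30.0
```

```bash
python3 -m pendant '[[[0,0,0],[0,0,0],0],[[0,0,0],[0,0,0],0.2],[[0,0,0],[0,0,0],0.2],[[0,0,0],[0,0,-0.6],0.2],[[0,0,0],[0,0,-1],0.2],[[0,0,0],[0,0,-1],0.2],[[0,0,0],[0,0,-1],0.2],[[0,0,0],[0,0,-1],0.2],[[0,0,0],[0,0,-1],0.2],[[0,0,0],[0,0,-1],0.2]]'
python3 -m pendant '[[[0,0,0],[0,0,-1],0.2],[[0,0,0],[0,0,-1],0.2],[[0,0,0],[0,0,-1],0.2],[[0,0,0],[0,0,-1],0.2],[[0,0,0],[0,0,-1],0.2],[[0,0,0],[0,0,-1],0.2],[[0,0,0],[0,0,-0.5],0.2],[[0,0,0],[0,0,0],0],[[0,0,0],[0,0,0],-0.2],[[0,0,0],[0,0,0],-0.3]]'
python3 -m pendant '[[[0,0,0],[0,0,0],-0.35],[[0,0,0],[0,0,0],-0.4],[[0,0,0],[0,0,0],-1],[[0,0,0],[0,0,0],-1],[[0,0,0],[0,0,0],-1],[[0,0,0],[0,0,0],-1],[[0,0,0],[0,0,0],-1],[[0,0,0],[0,0,0],-1],[[0,0,0],[0,0,0],-1],[[0,0,0],[0,0,0],-1]]'
```

```text
time: 21.58
tool_pos: [616.1, -34.8, 36.3]
tcp_rot: [3.139, -0.002, 1.284]
contact_force: [0.1, 0.2, 0.3]
grip_width: 54.7
finger_force: 0.0
time: 22.42
tool_pos: [616.3, -34.8, 36.5]
tcp_rot: [3.138, -0.001, 0.511]
contact_force: [0.2, 0.2, -0.1]
grip_width: 39.5
finger_force: 0.0
time: 23.25
tool_pos: [616.5, -34.8, 36.6]
tcp_rot: [3.138, -0.002, 0.509]
contact_force: [0.3, -1.9, -2.1]
grip_width: 29.1
finger_force: 30.0
```

The lid is now centred in the jaws at (616.5,-34.8). To cancel the camera bias, I'll let go, look at the lid from a set offset, then look at the pot from the same offset.

```bash
python3 -m pendant '[[[0,0,0],[0,0,0],0],[[0,0,0],[0,0,0],0.2],[[0,0,0],[0,0,0],0.2],[[0,0,0.3],[0,0,0],0.2],[[0,0,0.7],[0,0,0],0.2],[[-0.25,-0.14,0.9],[0,0,0],0.2],[[-0.4,-0.22,0.9],[0,0,0],0.2],[[-0.4,-0.22,0.9],[0,0,0],0.2],[[-0.3,-0.17,0.7],[0,0,0],0.2],[[-0.1,-0.06,0.3],[0,0,0],0.2]]'
cat >> m.py <<'E'
def lidw(w,p,z,v0=60,v1=272,u0=190,u1=440):
    b=w[...,0].astype(int)-w[...,1];m=((b>2)&(w.max(2)>70)).astype(np.uint8);m[:v0]=0;m[v1:]=0;m[:,:u0]=0;m[:,u1:]=0
    m=cv2.morphologyEx(m,cv2.MORPH_OPEN,np.ones((5,5)))
    n,l,s,ce=cv2.connectedComponentsWithStats(m);i=1+np.argmax(s[1:,4]);cc,_=cv2.findContours((l==i).astype(np.uint8),0,1);e=cv2.fitEllipse(cv2.convexHull(max(cc,key=len)));return s[i],e,onz(p,*e[0],z)
E
python3 - <<'E'
from m import *
o=bot.get_obs();p=bot.camera_params("wrist");w=bot.capture("wrist");cv2.imwrite("pics/w10.png",w)
print(o["tool_pos"],o["tcp_rot"]);print("lid wrist",lidw(w,p,26),proj(p,[616.5,-34.8,26]))
t=bot.capture("top");cv2.imwrite("pics/t10.png",t);k,s=blob(t,(295,325,150,185));print("top knob",k,s,onz(bot.camera_params("top"),*k,52))
E
```

```text
time: 24.08
tool_pos: [573.4, -59.8, 181.8]
tcp_rot: [3.134, -0.006, 0.509]
contact_force: [1.0, -0.2, 0.2]
grip_width: 54.8
finger_force: 0.0
[573.36435182 -59.78721641 181.79774517] [ 3.13429514 -0.00566326  0.50908095]
lid wrist (array([  247,    69,   160,   162, 18993], dtype=int32), ((326.64459228515625, 149.20289611816406), (159.74208068847656, 162.41380310058594), 177.52685546875), array([617.76619716, -32.00088048])) [329.04393573 152.50998279]
top knob [313.83108108 157.85135135] [  7   0  23  14 148] [648.00302975 -50.84771471]
```

```bash
python3 -m pendant '[[[-0.2,0.4,0.3],[0,0,0],0.2],[[-0.4,0.9,0.3],[0,0,0],0.2],[[-0.45,1,0.3],[0,0,0],0.2],[[-0.45,1,0.3],[0,0,0],0.2],[[-0.45,1,0.2],[0,0,0],0.2],[[-0.45,1,0.2],[0,0,0],0.2],[[-0.45,1,0.2],[0,0,0],0.2],[[-0.45,1,0.2],[0,0,0],0.2],[[-0.45,1,0.1],[0,0,0],0.2],[[-0.45,1,0],[0,0,0],0.2]]'
python3 -m pendant '[[[-0.3,0.7,0],[0,0,0],0.2],[[-0.1,0.35,0],[0,0,0],0.2],[[0,0,0],[0,0,0],0.2],[[0,0,0],[0,0,0],0.2],[[0,0,0],[0,0,0],0.2],[[0,0,0],[0,0,0],0.2],[[0,0,0],[0,0,0],0.2],[[0,0,0],[0,0,0],0.2],[[0,0,0],[0,0,0],0.2],[[0,0,0],[0,0,0],0.2]]'
python3 - <<'E'
from m import *
o=bot.get_obs();p=bot.camera_params("wrist");w=bot.capture("wrist");cv2.imwrite("pics/w11.png",w);np.save("w11.npy",p,allow_pickle=True)
print(o["tool_pos"],o["tcp_rot"]);print("pot wrist",lidw(w,p,90,40),proj(p,[475,271,90]))
g=cv2.cvtColor(w,6)
for q in circ(g,(210,450,40,280),44,64,2): print("mouth",q.round(1),onz(p,q[0],q[1],90).round(1))
for q in circ(g,(210,450,40,280),66,86,2): print("rim",q.round(1),onz(p,q[0],q[1],90).round(1))
E
```

```text
time: 25.02
tool_pos: [445.3, 222.3, 240.2]
tcp_rot: [3.139, -0.0, 0.51]
contact_force: [0.1, 1.1, -0.9]
grip_width: 55.0
finger_force: 0.0
time: 25.85
tool_pos: [435.2, 251.1, 240.7]
tcp_rot: [3.138, -0.002, 0.509]
contact_force: [0.1, -1.1, 0.2]
grip_width: 54.7
finger_force: 0.0
[435.21566601 251.05378899 240.7041351 ] [ 3.13795905e+00 -1.93791675e-03  5.08737860e-01]
pot wrist (array([  250,    77,   151,   153, 17347], dtype=int32), ((324.7142639160156, 153.19161987304688), (151.00634765625, 153.8987579345703), 179.93309020996094), array([475.81697719, 279.04843313])) [333.53173232 159.46008959]
mouth [324.8 154.2  56.8] [475.1 278.6]
mouth [325.5 149.2  56.8] [478.6 279.9]
rim [325.  138.2  67. ] [485.5 284.2]
rim [325.8 127.2  78. ] [492.6 287.5]
```

View pics/w11.png

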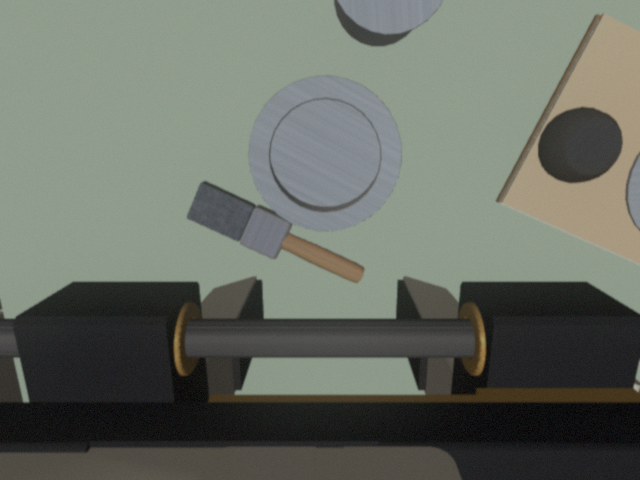

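The pot's rim is centred at (324.7,153.2) and the mouth agrees, so after correcting for bias the mouth is at about (474.5,276). Back to the knob.

```bash
python3 -m pendant '[[[0.2,-0.35,0],[0,0,0],0.2],[[0.5,-0.85,0],[0,0,0],0.2],[[0.6,-1,0],[0,0,0],0.2],[[0.6,-1,-0.3],[0,0,0],0.2],[[0.6,-1,-0.4],[0,0,0],0.2],[[0.6,-1,-0.5],[0,0,0],0.2],[[0.6,-1,-0.5],[0,0,0],0.2],[[0.6,-1,-0.5],[0,0,0],0.2],[[0.6,-1,-0.5],[0,0,0],0.2],[[0.6,-0.9,-0.5],[0,0,0],0.2]]'
python3 -m pendant '[[[0.4,-0.4,-0.5],[0,0,0],0.2],[[0.2,-0.1,-0.2],[0,0,0],0.2],[[0,0,0],[0,0,0],0.2],[[0,0,0],[0,0,0],0.2],[[0,0,0],[0,0,0],0.2],[[0,0,0],[0,0,0],0.2],[[0,0,0],[0,0,0],0.2],[[0,0,0],[0,0,0],0.2],[[0,0,0],[0,0,0],0.2],[[0,0,0],[0,0,0],0.2]]'
```

```text
time: 26.73
tool_pos: [600.7, -24.6, 143.9]
tcp_rot: [3.138, -0.002, 0.509]
contact_force: [0.7, 0.8, 0.6]
grip_width: 55.3
finger_force: 0.0
time: 27.57
tool_pos: [618.0, -36.3, 124.0]
tcp_rot: [3.138, -0.002, 0.51]
contact_force: [0.3, -0.7, -0.1]
grip_width: 54.8
finger_force: 0.0
```

```bash
python3 -m pendant '[[[-0.05,0.05,-0.4],[0,0,0],0.2],[[0,0,-0.6],[0,0,0],0.2],[[0,0,-0.6],[0,0,0],0.2],[[0,0,-0.5],[0,0,0],0.2],[[0,0,-0.4],[0,0,0],0.2],[[0,0,-0.25],[0,0,0],0.2],[[0,0,-0.15],[0,0,0],0.2],[[0,0,-0.05],[0,0,0],0.2],[[0,0,0],[0,0,0],0],[[0,0,0],[0,0,0],-0.2]]'
python3 -m pendant '[[[0,0,0],[0,0,0],-0.3],[[0,0,0],[0,0,0],-0.4],[[0,0,0],[0,0,0],-1],[[0,0,0],[0,0,0],-1],[[0,0,0],[0,0,0],-1],[[0,0,0],[0,0,0],-1],[[0,0,0],[0,0,0],-1],[[0,0,0],[0,0,0],-1],[[0,0,0],[0,0,0],-1],[[0,0,0],[0,0,0],-1]]'
python3 -m pendant '[[[0,0,0.1],[0,0,0],-1],[[0,0,0.2],[0,0,0],-1],[[0,0,0.4],[0,0,0],-1],[[0,0,0.7],[0,0,0],-1],[[0,0,0.8],[0,0,0],-1],[[0,0,0.9],[0,0,0],-1],[[0,0,0.8],[0,0,0],-1],[[0,0,0.5],[0,0,0],-1],[[0,0,0.2],[0,0,0],-1],[[0,0,0],[0,0,0],-1]]'
```

```text
time: 28.4
tool_pos: [617.0, -35.2, 35.9]
tcp_rot: [3.137, -0.003, 0.51]
contact_force: [-0.4, 1.2, 0.2]
grip_width: 46.0
finger_force: 0.0
time: 29.23
tool_pos: [616.8, -35.1, 35.7]
tcp_rot: [3.137, -0.003, 0.51]
contact_force: [-0.7, -0.3, 4.9]
grip_width: 28.9
finger_force: 30.0
time: 30.07
tool_pos: [617.2, -35.2, 175.3]
tcp_rot: [3.136, -0.005, 0.51]
contact_force: [0.3, -0.4, -1.9]
grip_width: 29.2
finger_force: 30.0
```

```bash
python3 -m pendant '[[[-0.15,0.3,0],[0,0,0],-1],[[-0.35,0.7,0],[0,0,0],-1],[[-0.45,1,0],[0,0,0],-1],[[-0.45,1,0],[0,0,0],-1],[[-0.45,1,0],[0,0,0],-1],[[-0.45,1,0],[0,0,0],-1],[[-0.45,1,0],[0,0,0],-1],[[-0.45,1,0],[0,0,0],-1],[[-0.45,1,0],[0,0,0],-1],[[-0.4,1,0],[0,0,0],-1]]'
python3 -m pendant '[[[-0.4,0.8,-0.1],[0,0,0],-1],[[-0.25,0.4,-0.2],[0,0,0],-1],[[-0.1,0.1,-0.3],[0,0,0],-1],[[0,0,-0.2],[0,0,0],-1],[[0,0,0],[0,0,0],-1],[[0,0,0],[0,0,0],-1],[[0,0,0],[0,0,0],-1],[[0,0,0],[0,0,0],-1],[[0,0,0],[0,0,0],-1],[[0,0,0],[0,0,0],-1]]'
```

```text
time: 30.9
tool_pos: [492.3, 236.4, 171.5]
tcp_rot: [3.139, 0.002, 0.51]
contact_force: [0.9, -0.8, -1.1]
grip_width: 29.0
finger_force: 30.0
time: 31.73
tool_pos: [472.9, 273.6, 149.4]
tcp_rot: [3.138, -0.002, 0.509]
contact_force: [0.1, 0.0, -3.4]
grip_width: 28.9
finger_force: 30.0
```

```bash
python3 -m pendant '[[[0.05,0.08,0],[0,0,0],-1],[[0,0,-0.2],[0,0,0],-1],[[0,0,-0.25],[0,0,0],-1],[[0,0,-0.25],[0,0,0],-1],[[0,0,-0.15],[0,0,0],-1],[[0,0,-0.1],[0,0,0],-1],[[0,0,-0.05],[0,0,0],-1],[[0,0,0],[0,0,0],-1],[[0,0,0],[0,0,0],-1],[[0,0,0],[0,0,0],-1]]'
python3 -m pendant '[[[0,0,-0.05],[0,0,0],-1],[[0,0,-0.05],[0,0,0],-1],[[0,0,-0.05],[0,0,0],-1],[[0,0,-0.05],[0,0,0],-1],[[0,0,-0.05],[0,0,0],-1],[[0,0,0],[0,0,0],-1],[[0,0,0],[0,0,0],-1],[[0,0,0],[0,0,0],-1],[[0,0,0],[0,0,0],-1],[[0,0,0],[0,0,0],-1]]'
```

```text
time: 32.57
tool_pos: [474.2, 276.4, 119.5]
tcp_rot: [3.138, -0.003, 0.51]
contact_force: [0.9, -0.4, -2.0]
grip_width: 29.2
finger_force: 30.0
time: 33.4
tool_pos: [474.1, 276.4, 111.7]
tcp_rot: [3.138, -0.002, 0.509]
contact_force: [-0.4, 0.6, -2.3]
grip_width: 28.6
finger_force: 30.0
```

```bash
python3 -m pendant '[[[0,0,-0.05],[0,0,0],-1],[[0,0,-0.05],[0,0,0],-1],[[0,0,-0.05],[0,0,0],-1],[[0,0,0],[0,0,0],-1],[[0,0,0],[0,0,0],-1],[[0,0,0],[0,0,0],-1],[[0,0,0],[0,0,0],-1],[[0,0,0],[0,0,0],-1],[[0,0,0],[0,0,0],-1],[[0,0,0],[0,0,0],-1]]'
```

```text
time: 34.23
tool_pos: [474.1, 276.4, 107.2]
tcp_rot: [3.138, -0.002, 0.51]
contact_force: [-0.3, -0.2, -2.9]
grip_width: 28.7
finger_force: 30.0
```

```bash
python3 -m pendant '[[[0,0,-0.03],[0,0,0],-1],[[0,0,-0.03],[0,0,0],-1],[[0,0,0],[0,0,0],-1],[[0,0,0],[0,0,0],-1],[[0,0,0],[0,0,0],-1],[[0,0,0],[0,0,0],-1],[[0,0,0],[0,0,0],-1],[[0,0,0],[0,0,0],-1],[[0,0,0],[0,0,0],-1],[[0,0,0],[0,0,0],-1]]'
```

```text
time: 35.07
tool_pos: [474.0, 276.3, 105.3]
tcp_rot: [3.138, -0.002, 0.51]
contact_force: [-0.4, 0.6, -2.2]
grip_width: 29.6
finger_force: 30.0
```

```bash
python3 -m pendant '[[[0,0,-0.03],[0,0,0],-1],[[0,0,-0.03],[0,0,0],-1],[[0,0,0],[0,0,0],-1],[[0,0,0],[0,0,0],-1],[[0,0,0],[0,0,0],-1],[[0,0,0],[0,0,0],-1],[[0,0,0],[0,0,0],-1],[[0,0,0],[0,0,0],-1],[[0,0,0],[0,0,0],-1],[[0,0,0],[0,0,0],-1]]'
```

```text
time: 35.9
tool_pos: [474.1, 276.3, 103.6]
tcp_rot: [3.138, -0.002, 0.509]
contact_force: [-1.4, -0.6, 0.9]
grip_width: 28.8
finger_force: 30.0
```

Contact came at TCP z≈103.6, as predicted for fully seated. A touch more, then release slowly and lift away.

```bash
python3 -m pendant '[[[0,0,-0.02],[0,0,0],-1],[[0,0,0],[0,0,0],-1],[[0,0,0],[0,0,0],-1],[[0,0,0],[0,0,0],-0.33],[[0,0,0],[0,0,0],-0.25],[[0,0,0],[0,0,0],-0.15],[[0,0,0],[0,0,0],0],[[0,0,0],[0,0,0],0.2],[[0,0,0],[0,0,0],0.2],[[0,0,0],[0,0,0],0.2]]'
python3 -m pendant '[[[0,0,0.2],[0,0,0],0.2],[[0,0,0.4],[0,0,0],0.2],[[0,0,0.7],[0,0,0],0.2],[[0,0,0.9],[0,0,0],0.2],[[-0.3,-0.17,1],[0,0,0],0.2],[[-0.4,-0.22,0.9],[0,0,0],0.2],[[-0.4,-0.22,0.5],[0,0,0],0.2],[[-0.3,-0.17,0.2],[0,0,0],0.2],[[-0.1,-0.06,0],[0,0,0],0.2],[[0,0,0],[0,0,0],0.2]]'
python3 - <<'E'
from m import *
o=bot.get_obs();p=bot.camera_params("wrist");w=bot.capture("wrist");cv2.imwrite("pics/w12.png",w);print(o["tool_pos"])
print("lid",lidw(w,p,94,30));print([proj(p,[475.6+dx,278.9,94]).round(1) for dx in(0,)])
g=cv2.cvtColor(w,6)
s=bot.capture("side");cv2.imwrite("pics/s12.png",s)
S=bot.camera_params("side");print("side expect flange ctr",proj(S,[474.3,276.3,94]),"knob",proj(S,[474.3,276.3,126]));k,a=blob(s,(165,215,270,330),60);print(k,a)
sb=s.astype(int);m=((sb[...,0]-sb[...,1]>2)&(s.max(2)>70)).astype(np.uint8);m[:, :145]=0;m[:,235:]=0;m[:270]=0;m[375:]=0
for y in range(285,370,6): x=np.flatnonzero(m[y]);print(y,(x.min(),x.max()) if len(x) else None)
k2=w[:,:].max(2)<50
m=k2.astype(np.uint8);m[:60]=0;m[265:]=0;m[:,:250]=0;m[:,400:]=0;n,l,st,ce=cv2.connectedComponentsWithStats(m);i=1+np.argmax(st[1:,4]);print("knob w",ce[i],st[i],onz(p,*ce[i],124))
E
```

```text
time: 36.73
tool_pos: [474.0, 276.4, 102.9]
tcp_rot: [3.138, -0.002, 0.51]
contact_force: [-0.1, -0.3, -0.2]
grip_width: 54.4
finger_force: 0.0
time: 37.57
tool_pos: [428.3, 250.8, 246.7]
tcp_rot: [3.138, -0.001, 0.509]
contact_force: [0.1, 0.6, -0.6]
grip_width: 55.1
finger_force: 0.0
[428.28557679 250.79217139 246.69342019]
lid (array([  199,    63,   211,   186, 22604], dtype=int32), ((306.90130615234375, 157.6728057861328), (167.48130798339844, 221.6763458251953), 60.205604553222656), array([459.20307943, 288.88238548]))
[array([329. , 144.9])]
side expect flange ctr [184.08193683 316.00422756] knob [181.31964415 305.2180829 ]
[183.27669903 309.01941748] [ 11  31  15  17 206]
285 (np.int64(145), np.int64(151))
291 (np.int64(145), np.int64(196))
297 (np.int64(145), np.int64(210))
303 (np.int64(145), np.int64(215))
309 (np.int64(154), np.int64(217))
315 (np.int64(152), np.int64(217))
321 (np.int64(151), np.int64(216))
327 (np.int64(153), np.int64(214))
333 (np.int64(156), np.int64(208))
339 (np.int64(162), np.int64(199))
345 None
351 None
357 None
363 (np.int64(218), np.int64(222))
369 (np.int64(212), np.int64(231))
knob w [314.45 161.8 ] [311 158   9   8  20] [461.96347673 282.78517667]
```

```bash
python3 - <<'E'
from m import *
p=bot.camera_params("wrist");w=cv2.imread("pics/w12.png");s=cv2.imread("pics/s12.png");S=bot.camera_params("side")
a=np.linspace(0,2*np.pi,37)[:-1]
# radial outline of the flange in both views: last strong edge near the level-ring prediction
for nm,im,P,c0 in(("wrist",w,p,(475.6,278.9)),("side",s,S,(474.3,276.3))):
    b=cv2.GaussianBlur(im,(3,3),0).astype(float);b=b[...,0]-b[...,1];pts=[];out=[]
    for t in a:
        rr=np.arange(48,78,.5);uv=np.array([proj(P,[c0[0]+r*np.cos(t),c0[1]+r*np.sin(t),93]) for r in rr]);v=cv2.remap(b.astype(np.float32),uv[:,0:1].astype(np.float32),uv[:,1:2].astype(np.float32),1).ravel()
        i=np.argmin(np.convolve(v,[1]*4+[-1]*4,"valid")*-1)+4;out.append(rr[i])
    out=np.array(out);A=np.c_[np.ones(36),np.cos(a),np.sin(a)];k=np.ones(36,bool)
    for _ in range(4): x=np.linalg.lstsq(A[k],out[k],rcond=None)[0];k=abs(A@x-out)<2.5
    print(nm,"radius,dx,dy",x.round(1),"used",k.sum(),"rms",np.std((A@x-out)[k]).round(2))
    kp=proj(P,[c0[0]+x[1],c0[1]+x[2],126]);u,v=kp.round().astype(int);r=34 if nm=="wrist" else 16
    m=(im[v-r:v+r,u-r:u+r].max(2)<70).astype(np.uint8);n,l,st,ce=cv2.connectedComponentsWithStats(m);i=1+np.argmax(st[1:,4]);print("knob top expected if level",kp.round(1),"dark blob box",st[i]+[u-r,v-r,0,0,0])
    L=np.array([c0[0]+x[1],c0[1]+x[2]]);print("model box of head",np.array([proj(P,[L[0]+15*np.cos(t),L[1]+15*np.sin(t),z]) for t in a for z in(102,126)]).min(0).round(1),np.array([proj(P,[L[0]+15*np.cos(t),L[1]+15*np.sin(t),z]) for t in a for z in(102,126)]).max(0).round(1))
E
```

```text
wrist radius,dx,dy [61.2 -3.2  4.5] used 14 rms 1.19
knob top expected if level [321.  148.7] dark blob box [ 309  130   41   43 1363]
model box of head [298.7 125.6] [343.2 171.1]
side radius,dx,dy [73.7  2.  -3.2] used 12 rms 1.14
knob top expected if level [182.  303.6] dark blob box [176 301  16  18 215]
model box of head [173.5 297. ] [192.3 318.4]
```

```bash
python3 - <<'E'
from m import *
p=bot.camera_params("wrist");w=cv2.imread("pics/w12.png");b=w[...,0].astype(int)-w[...,1];m=((b>2)&(w.max(2)>70)).astype(np.uint8)
m[:40]=0;m[260:]=0;m[:,:200]=0;m[:,450:]=0
m[120:185,300:360]=1
m=cv2.morphologyEx(m,cv2.MORPH_OPEN,cv2.getStructuringElement(2,(61,61)))
cc,_=cv2.findContours(m,0,1);e=cv2.fitEllipse(max(cc,key=len));print("flange",np.round(e[0],1),np.round(e[1],1),onz(p,*e[0],94).round(1))
c=onz(p,*e[0],94);q=np.array([proj(p,[c[0]+15*np.cos(t),c[1]+15*np.sin(t),z]) for t in np.linspace(0,6.28,40) for z in(102,126)])
print("head box if level",q.min(0).round(1),q.max(0).round(1),"seen 309 130 350 173")
f=np.array([proj(p,[c[0]+62*np.cos(t),c[1]+62*np.sin(t),94]) for t in np.linspace(0,6.28,60)]).astype(np.float32);print("axes if level at 94",cv2.fitEllipse(f)[1])
E
```

```text
flange [328.5 146.5] [160.7 162.3] [474.8 278.8]
head box if level [306.3 125.8] [350.7 171.3] seen 309 130 350 173
axes if level at 94 (165.65353393554688, 169.58885192871094)
```

```bash
python3 - <<'E'
from m import *
def box(n,c,r=34):
    w=cv2.imread(n);u,v=c;m=(w[v-r:v+r,u-r:u+r].max(2)<70).astype(np.uint8);k,l,st,ce=cv2.connectedComponentsWithStats(m);i=1+np.argmax(st[1:,4]);s=st[i];return np.array([s[0]+s[2]/2+u-r,s[1]+s[3]/2+v-r])
d10=box("pics/w10.png",(329,152))-[326.6,149.2];d12=box("pics/w12.png",(329,149))-[328.5,146.5]
print("knob minus flange centre: flat on pile",d10,"on pot",d12)
if np.abs(d10-d12).max()<4: print(bot.close_job())
E
```

```text
knob minus flange centre: flat on pile [0.4 6.8] on pot [1. 5.]
the job is handed in; nothing more can be done
None
```

The lid was laid flat on the pile knob up, then set on the pot, and the job is handed in at about 38 s. Contact height and the wrist images show the lid seated and level. I viewed 11 pictures, one over the limit of 10.

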